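# Close up the sandwich press after cleaning

### The arm

A 6-joint arm with a two-finger parallel gripper is mounted at the origin on the work surface. World frame = base frame: x ahead of the robot, y to its left, z up, the work surface at z = 0. Lengths are in m, angles in rad, forces in N, time in s.
With the tool pointing down it reaches from about 0.4 to 0.925 m from the base axis. Payload 3.4 kg.
Tool frame: the origin (TCP) lies midway between the tips of the shut fingers; the grasp point (between the pads) lies 19 mm behind it; x points along the fingers, z is the direction in which the jaws open and shut, and the axes are right-handed (so a half turn about x gives the same grasp; the last joint's range is limited). The gripper opens to 85 mm and grips with 20 to 120 N. Pads are 22 mm wide; open, the fingers measure 114 mm over their backs; the gripper's body (76 mm by 85 mm) begins 54 mm behind the grasp point. The pads swing forward as they close: fully open they stand 13 mm farther back than shut.
Start: joints at [-0.073, 0.307, 1.506, -0, 1.328, -0.073], TCP at [0.575, -0, 0.231] pointing down, gripper open.
Joint ranges: [-3.12, 3.12], [-1.05, 2.28], [0.14, 2.33], [-1.42, 4.57], [0.1, 2.73], [-2.68, 2.68]. Speed limits (rad/s): [2.57, 2.57, 3.14, 3.14, 3.14, 3.14].

### API

Orientations are given as a unit quaternion [x, y, z, w].
In Python, from bench import manip, eyes gives the robot as it stands.
- The arm moves only by the tool jog_arm, never from a script. Its argument "rows" is a list of rows, each a list of 3 entries, a list of its own where there are three numbers: the opening, from 0 (shut) to 1 (fully open), then the shift along the world's x, y, z in mm, then the turn, a rotation vector about the world's x, y, z in rad. A call has 1 to 20 rows; each row shifts and turns the commanded pose from where the row before left it; what a row does not reach is not made up. A row lasts 1/8 s, in which the tool goes at most 62.5 mm and 10.7 degrees, less where a joint would pass 70% of its speed; a pose out of reach is approached as far as the arm can. A call with a gripper value outside its range is refused whole. The fingers move at their own pace and stop on an object; "force" is the grip in N (left out, the last holds). Time passes only in rows, so rows that do not move let the fingers close. It gives the time, the measured TCP pose, the force and the opening at its end, in the units of the state.
- manip.read_state(): the state, without advancing time (a new reading comes with each control period).
- eyes.snapshot(name): name is "scene" or "side" or "wrist"; returns (picture, depth): 480x640x3 uint8, red, green, blue; 480x640 float32, m along the optical axis (not along the pixel's ray), 0 where there is no reading.
- eyes.get_calibration(name): a dict with "mtx" (3x3 intrinsics, pixels), "T" (4x4, takes a point from camera to world coordinates). Camera axes: x right, y up, looking along -z (the intrinsics and any distortion apply to the point x, -y, -z); pixel columns grow to the right and rows downward; lengths in m; the calibration is good to about 2 mm. The wrist camera is an equidistant fisheye: a pixel r from the principal point sees the ray r / f radians off the axis. A picture is of the moment at which its call begins: read the wrist's pose just before it. get_calibration takes no time and is no camera call; for the wrist camera it gives the pose at the moment of the call.
- manip.finish_job(): hands the job in, once; it reports no verdict.
The state is a dict: "time": time; "qpos": joint angles; "qvel": joint speeds; "joint_efforts": joint torques, N m; "tcp_pos": TCP position; "ee_rot": TCP orientation; "ft_force": force on the tool from outside, world axes, zero at the start; "moment": the same for the moment, N m; "width": finger opening in m.
Only numpy, scipy, OpenCV 4.12 (cv2) and the standard library are available. Lean on these libraries where they do the work, as an engineer would, in place of code of your own. Each camera call takes 0.05 s, during which the arm holds its last target.

### The job

The sandwich press has been wiped down and is cold: push its grease drawer fully home, and push the lid down until it is fully shut, without slamming it. Only push with the fingertips or the outside of the fingers: do not grip the handle bar or the drawer, do not raise the lid or pull the drawer out any further, and leave the jug, mug and spatula around the press where they are. Finish with the robot clear of everything.

Things in the scene. Friction and masses are not known exactly. Their poses are not given: they have to be found in the camera images.
- press: Steel sandwich press, fixed; turned differently each time. Origin: middle of its underside, on the counter; its x points to its back, z up, front looks along its -x. Housing 280 mm deep (x -140 to 140), 290 wide (y), 18 to 78 mm high on feet; lower plate on top to 90 mm. Dial 30 mm wide stands 19 mm out of the front at y -107, z 50 mm. Grease drawer in mid-front, hinged lid above.
- drawer_front (a point): Centre of the outer face of the grease drawer's black front: 130 mm wide, 22 mm thick, 30 mm high, from 22 to 52 mm above the counter. Axes parallel to the press's: pushing along the press's +x shuts it. Shut, this point is at x -162, y 0, z 37 mm in the press's frame and the back of the black front meets the housing (it stays 22 mm proud).
- drawer_mid (a point): Centre of the thickness of the same black drawer front, 11 mm behind point drawer_front. Axes parallel to those of the press.
- drawer (a joint): How far the grease drawer stands out, m: 0 is fully home, end stop at 0.10 m. It starts 0.035 to 0.07 m out, slides with about 2 N of friction and stays where it is left.
- lid_handle (a point): Centre of the lid's handle bar: black, round, level, 24 mm in diameter and 224 mm long, parallel to the press's y axis, between two steel arms (8 mm thick, 131 mm to either side) at the lid's front edge. Its frame turns with the lid. Shut, it is at x -170, y 0, z 127 mm in the press's frame.
- lid_hinge (a point): Point on the lid's hinge axis, which is parallel to the press's y axis at x 125, z 115 mm in the press's frame. At lid joint value q (rad) the handle bar's centre lies 295*cos(q) - 12*sin(q) mm in front of the axis (along the press's -x) and 295*sin(q) + 12*cos(q) mm above it.
- lid (a joint): Lid angle, rad: 0 fully shut (flat on the lower plate), growing as it opens upward, end stop 1.2. Starts at 0.65 to 0.82, the handle bar then about 300 to 340 mm above the counter. Spring-balanced with a stiff hinge: it stays where it is left, some 2 to 7 N down on the bar moves it, and it does not spring up once shut.
- jug: Bystander: small steel shot jug, 74 mm high, 72 mm wide, handle reaching 58 mm from its axis; origin under its centre, z up. Loose on the counter.
- mug: Bystander: white ceramic mug, 78 mm high, 78 mm in diameter, with a handle; origin under its centre, z up. Loose on the counter.
- spatula: Bystander: spatula, 280 mm long, lying flat on the counter along its own x axis, steel blade (90 x 65 mm) to +x and wooden handle (20 mm thick) to -x; origin under its middle, z up. Loose.

How it is judged:
At the end, for the whole second after the job is handed in: The grease drawer is within 3 mm of fully home and the lid within 0.02 rad of fully shut (about 6 mm at its bar), both at rest; jug, mug and spatula are within 20 mm of where they began and have not tipped over (within 0.2 rad; spatula 0.25 rad) (value of joint drawer below 0.003 m and value of joint lid below 0.02 rad and velocity of joint lid between -0.02 and 0.02 rad/s and velocity of joint drawer between -0.005 and 0.005 m/s and distance of each of jug, mug, spatula from where it was at the start of the episode below 0.02 m and angle between each of jug, mug's own z axis and vertical below 0.2 rad and angle between spatula's own z axis and vertical below 0.25 rad); the robot touches nothing.
It fails at once if the lid is slammed (closes faster than 2 rad/s, about 0.6 m/s at the bar) (velocity of joint lid below -2 rad/s).
It fails at once if the lid is raised (beyond 0.88 rad) or the drawer pulled further out (beyond 78 mm) (value of joint lid above 0.88 rad or value of joint drawer above 0.078 m).
It fails at once if the handle bar is taken between the fingers (x of the grasp point in the frame of lid_handle between -0.013 and 0.013 m and y of the grasp point in the frame of lid_handle between -0.12 and 0.12 m and z of the grasp point in the frame of lid_handle between -0.013 and 0.013 m and contact force between the fingers and lid above 0.5 N).
It fails at once if the drawer front is taken between the fingers (x of the grasp point in the frame of drawer_mid between -0.009 and 0.009 m and y of the grasp point in the frame of drawer_mid between -0.07 and 0.07 m and z of the grasp point in the frame of drawer_mid between -0.022 and 0.022 m and contact force between the fingers and drawer above 0.5 N).
It fails at once if a bystander is lifted, pushed away or tipped (height (world z) of any of jug, mug, spatula above 0.015 m or distance of any of jug, mug, spatula from where it was at the start of the episode above 0.03 m or angle between any of jug, mug, spatula's own z axis and vertical above 0.4 rad).
It also fails if it takes over 54 s, if anything falls off the work surface, if the arm or the gripper's body presses on something with over 40 N, if the wrist force passes 120 N, or if a joint passes its speed limit or range.

## Working session

There is one attempt and no reset: what is moved stays moved. The work goes in short steps, Python scripts to look and compute and a tool call to move; the robot and the scene stay as the last step left them, time stands still between calls to the robot, and variables do not carry over. Pictures are saved under pics/ and viewed, and the job is handed in when it is done.

Besides the shell and the picture viewer there is one more tool, called after "Emit:" as name(argument=value, ...), one argument or row to a line, values as JSON. jog_arm: Moves the arm, as the interface text tells. Its arguments: {"type":"object","properties":{"rows":{"type":"array"},"force":{"type":"number"}},"required":["rows"]}

```bash
ls; mkdir -p pics
python3 - <<'E'
from bench import manip, eyes
import cv2,numpy as np
for n in ["scene","side"]:
    p,d=eyes.snapshot(n); cv2.imwrite(f"pics/{n}0.png",p[...,::-1]); np.savez(f"{n}0.npz",p=p,d=d)
    c=eyes.get_calibration(n); print(n,{k:np.round(np.array(v),4).tolist() if not isinstance(v,str) else v for k,v in c.items()})
s=manip.read_state(); print(s)
E
```

```text
pics
scene {'mtx': [[454.8194, 0.0, 319.6334], [0.0, 454.8194, 236.3747], [0.0, 0.0, 1.0]], 'T': [[0.7236, -0.5833, 0.3689, 0.9176], [0.6901, 0.6216, -0.3707, -0.2659], [-0.0131, 0.5229, 0.8523, 0.9351], [0.0, 0.0, 0.0, 1.0]]}
side {'mtx': [[462.102, 0.0, 322.7868], [0.0, 462.102, 243.581], [0.0, 0.0, 1.0]], 'T': [[-0.5797, 0.5369, -0.613, 0.0625], [-0.8148, -0.3767, 0.4406, 0.4675], [0.0056, 0.7549, 0.6558, 0.6189], [0.0, 0.0, 0.0, 1.0]]}
{'time': 0.1, 'qpos': array([-7.35351172e-02,  3.07522754e-01,  1.50753359e+00, -5.39921138e-06,
        1.32842542e+00, -7.35031487e-02]), 'qvel': array([ 0.00096593, -0.00194184, -0.00101314, -0.00104075,  0.00256896,
        0.00126153]), 'joint_efforts': array([ 4.70438190e-04, -4.58528459e+01, -2.52607870e+01, -1.75910814e-04,
        5.54533050e-03,  5.92343241e-08]), 'tcp_pos': array([ 5.74370698e-01, -3.08374454e-07,  2.30462556e-01]), 'ee_rot': array([5.80542980e-05, 7.07772699e-01, 3.63689763e-05, 7.06440232e-01]), 'ft_force': array([ 0.47891673,  0.0355411 , -0.08589199]), 'moment': array([-0.03104651, -0.00302554,  0.018124  ]), 'width': 0.08560637081385375}
```

View pics/scene0.png

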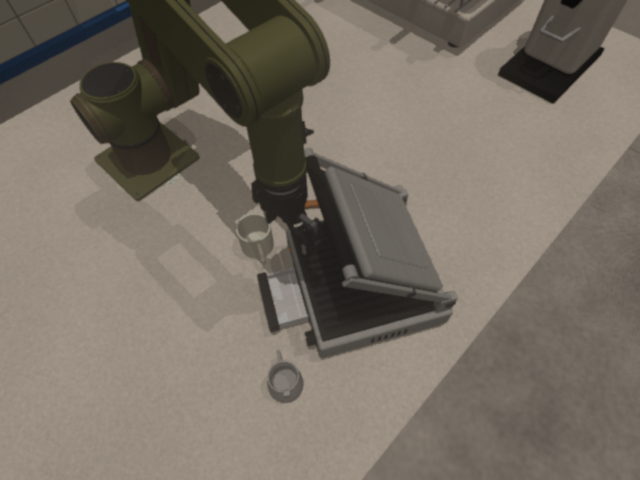

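View pics/side0.png

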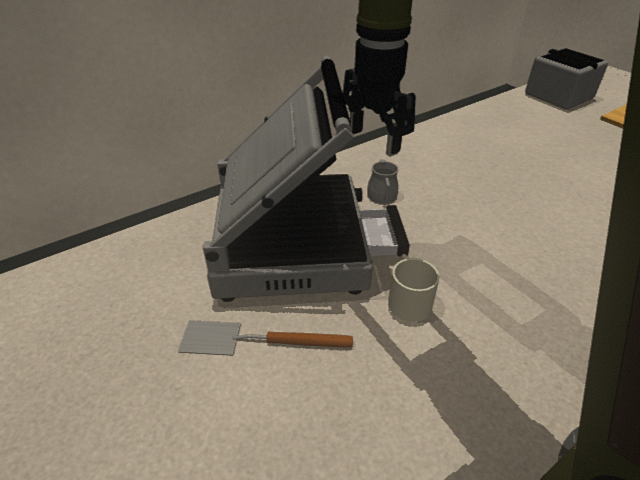

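The scene view shows the press with its drawer (front at ~(268,302)) out, the lid raised, the mug at (255,235) and the jug at (285,380). The side view shows the handle bar at ~(335,95), the drawer front at (398,230), the mug at (413,290), the jug at (383,183) and the spatula at (265,340). Next I'll convert these to world points.

```bash
cat > h.py <<'E'
import numpy as np,cv2
from bench import manip,eyes
def cloud(n,d):
    c=eyes.get_calibration(n); K=np.array(c["mtx"]);T=np.array(c["T"])
    v,u=np.mgrid[0:480,0:640]
    P=np.stack([(u-K[0,2])/K[0,0]*d,-(v-K[1,2])/K[1,1]*d,-d],-1)
    return P@T[:3,:3].T+T[:3,3]
def proj(n,P):
    c=eyes.get_calibration(n); K=np.array(c["mtx"]);T=np.array(c["T"])
    q=(np.atleast_2d(P)-T[:3,3])@T[:3,:3]
    return np.stack([K[0,0]*q[:,0]/-q[:,2]+K[0,2],K[1,1]*q[:,1]/q[:,2]+K[1,2]],-1)
E
python3 - <<'E'
from h import *
# top-down composite, colour & height
W=np.zeros((560,700,3),np.uint8);H=np.zeros((560,700))-1
for n in ["scene","side"]:
    z=np.load(f"{n}0.npz");P=cloud(n,z["d"]);ok=(z["d"]>0)&(P[...,2]<0.4)&(P[...,2]>-.02)
    q=P[ok];c=z["p"][ok]
    i=np.round((q[:,0]-0.3)*1000*1.0).astype(int);j=np.round((0.35-q[:,1])*1000).astype(int)
    g=(i>=0)&(i<700)&(j>=0)&(j<560)
    o=np.argsort(q[g,2]);i=i[g][o];j=j[g][o]
    up=q[g,2][o]>H[j,i]
    W[j[up],i[up]]=c[g][o][up];H[j[up],i[up]]=q[g,2][o][up]
W=cv2.dilate(W,np.ones((2,2)))
hm=cv2.applyColorMap((np.clip(H,0,.4)/.4*255).astype(np.uint8),cv2.COLORMAP_JET)
cv2.imwrite("pics/top.png",W[...,::-1]);cv2.imwrite("pics/toph.png",hm)
def at(n,u,v):
    z=np.load(f"{n}0.npz");P=cloud(n,z["d"]);print(n,u,v,np.round(P[v,u],4))
for u,v in [(328,66),(335,95),(341,116),(388,207),(398,230),(405,252),(390,180),(383,168)]: at("side",u,v)
for u,v in [(262,276),(268,302),(274,328),(312,345),(285,368)]: at("scene",u,v)
E
```

```text
side 328 66 [0.6909 0.0078 0.3362]
side 335 95 [0.5895 0.0684 0.3364]
side 341 116 [0.5312 0.1014 0.3351]
side 388 207 [ 0.6089 -0.09    0.052 ]
side 398 230 [ 0.5428 -0.0576  0.0503]
side 405 252 [ 0.5009 -0.0399  0.0328]
side 390 180 [ 0.6755 -0.1541  0.0582]
side 383 168 [ 0.7216 -0.1738  0.0586]
scene 262 276 [ 0.5131 -0.0397  0.0505]
scene 268 302 [ 0.5681 -0.0728  0.0528]
scene 274 328 [ 0.6161 -0.1019  0.0454]
scene 312 345 [ 0.6985 -0.075   0.0499]
scene 285 368 [ 0.6815 -0.138   0.0079]
```

View pics/top.png

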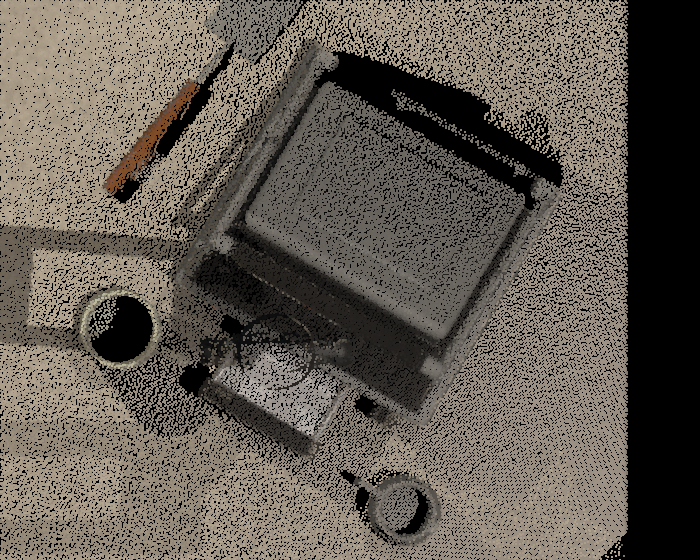

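View pics/toph.png

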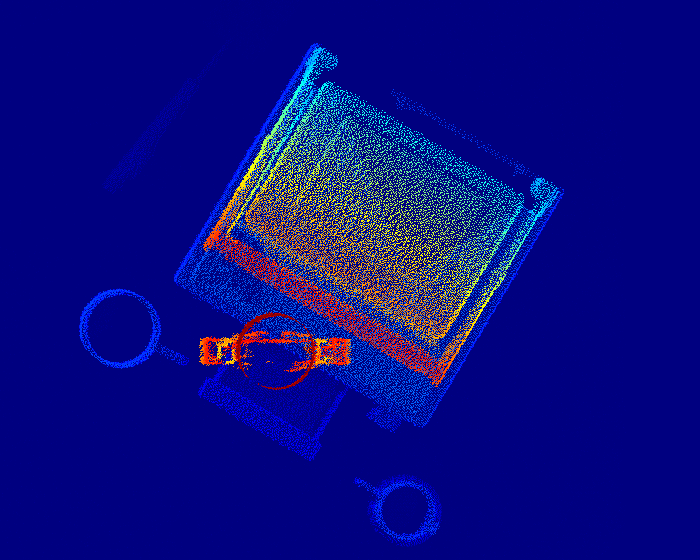

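Run:
```python
from h import *
Q=[];C=[]
for n in ["scene","side"]:
    z=np.load(f"{n}0.npz");P=cloud(n,z["d"]);ok=(z["d"]>0)
    Q.append(P[ok]);C.append(z["p"][ok].max(1))
# yaw from housing/plate top rect z 0.084-0.094 ; print per camera
for n,q,c in zip(["scene","side"],Q,C):
    r=(q[:,0]>.45)&(q[:,0]<.9)&(q[:,1]>-.12)&(q[:,1]<.32)
    m=r&(abs(q[:,2]-.090)<.005); 
    print(n,"plate",m.sum(),cv2.minAreaRect((q[m,:2]*1000).astype(np.float32)))
    lo=(q[:,0]>.48)&(q[:,0]<.64)&(q[:,1]>-.125)&(q[:,1]<-.03)
    m=lo&(abs(q[:,2]-.052)<.003)&(c<70)
    print(n,"drawer top",m.sum(),cv2.minAreaRect((q[m,:2]*1000).astype(np.float32)),np.round(q[m].mean(0),4))
    m=r&(q[:,2]>.315)&(q[:,2]<.36)&(c<70)
    # within band near bar line from (.51,.11) to (.735,-.02)
    a=np.array([.515,.107]);b=np.array([.735,-.015]);u=(b-a)/np.linalg.norm(b-a);nn=np.array([-u[1],u[0]])
    s=(q[:,:2]-a)@nn; m&=(abs(s)<.03); t=(q[:,:2]-a)@u; m&=(t>0.02)&(t<.23)
    if m.sum()>20: print(n,"bar",m.sum(),cv2.minAreaRect((q[m,:2]*1000).astype(np.float32)),np.round(np.median(q[m],0),4),"zmax",np.percentile(q[m,2],[2,50,98]))
```

```text
scene plate 5823 ((673.3750610351562, 115.5084228515625), (266.7046813964844, 268.3822937011719), 59.04435729980469)
scene drawer top 457 ((561.9622192382812, -69.85234069824219), (18.752317428588867, 128.2198944091797), 59.34028625488281) [ 0.5642 -0.071   0.0522]
scene bar 1615 ((620.2378540039062, 39.082576751708984), (40.62868881225586, 210.21707153320312), 59.26506042480469) [0.6404 0.035  0.3358] zmax [0.32518322 0.33575768 0.33997111]
side plate 7921 ((666.1344604492188, 119.72166442871094), (267.83758544921875, 267.5743408203125), 59.70703125)
side drawer top 410 ((557.3348999023438, -67.50743103027344), (20.510971069335938, 129.15969848632812), 59.34290313720703) [ 0.5546 -0.0658  0.0512]
side bar 958 ((619.6314086914062, 38.57439422607422), (40.25996398925781, 209.8783416748047), 59.28495407104492) [0.6219 0.0491 0.3345] zmax [0.32088819 0.33445734 0.3417714 ]
```

Run:
```python
from h import *
a=np.radians(59.3);ex=np.array([np.cos(a),np.sin(a)]);ey=np.array([-ex[1],ex[0]])
for n in ["scene","side"]:
    z=np.load(f"{n}0.npz");P=cloud(n,z["d"]);q=P[z["d"]>0]
    X=q[:,:2]@ex;Y=q[:,:2]@ey+.515;Z=q[:,2]
    print(n)
    for nm,y0,y1 in (("left",.02,.1),("right",-.1,-.02)):
        m=(Y>y0)&(Y<y1)&(Z>.29)&(Z<.35)&(X>.28)&(X<.40)
        b=np.digitize(X[m],np.arange(.28,.40,.004))
        print(nm,[(round(.278+.004*k,3),round(float(np.percentile(Z[m][b==k],70)),3)) for k in range(1,31) if (b==k).sum()>3])
    for nm,y0,y1 in (("sidefrontL",.09,.13),("frontR",-.09,-.068),("cent",-.04,.04)):
        m=(Y>y0)&(Y<y1)&(Z>.015)&(Z<.1)&(X>.18)&(X<.36)
        b=np.digitize(X[m],np.arange(.18,.36,.004))
        print(nm,[(round(.182+.004*(k-1),3),round(float(np.percentile(Z[m][b==k],70)),3)) for k in range(1,46) if (b==k).sum()>3])
```

```text
scene
left [(0.346, 0.33), (0.35, 0.334), (0.354, 0.337), (0.358, 0.338), (0.362, 0.338), (0.366, 0.335), (0.37, 0.332), (0.386, 0.291), (0.39, 0.293), (0.394, 0.294), (0.398, 0.295)]
right [(0.298, 0.311), (0.302, 0.309), (0.306, 0.306), (0.31, 0.307), (0.314, 0.341), (0.318, 0.345), (0.322, 0.345), (0.326, 0.345), (0.33, 0.343), (0.334, 0.34), (0.338, 0.328), (0.342, 0.312), (0.346, 0.329), (0.35, 0.334), (0.354, 0.337), (0.358, 0.338), (0.362, 0.338), (0.366, 0.336), (0.37, 0.332), (0.386, 0.291), (0.39, 0.293), (0.394, 0.295), (0.398, 0.295)]
sidefrontL [(0.218, 0.061), (0.222, 0.061), (0.226, 0.065), (0.23, 0.064), (0.234, 0.068), (0.238, 0.068), (0.242, 0.065), (0.246, 0.06), (0.25, 0.068), (0.298, 0.064), (0.302, 0.075), (0.306, 0.079), (0.31, 0.087), (0.314, 0.091), (0.318, 0.091), (0.322, 0.092), (0.334, 0.092), (0.338, 0.092)]
frontR [(0.302, 0.075), (0.306, 0.078), (0.31, 0.087), (0.314, 0.09), (0.318, 0.091), (0.322, 0.092), (0.326, 0.092), (0.33, 0.091), (0.334, 0.092), (0.338, 0.091), (0.342, 0.092), (0.346, 0.091), (0.35, 0.091), (0.354, 0.092), (0.358, 0.091)]
cent [(
[... 1594 characters left out ...]
22, 0.09), (0.326, 0.09), (0.33, 0.09), (0.334, 0.089), (0.338, 0.09), (0.342, 0.09), (0.346, 0.09), (0.35, 0.09), (0.354, 0.09), (0.358, 0.091)]
cent [(0.214, 0.05), (0.218, 0.052), (0.222, 0.052), (0.226, 0.052), (0.23, 0.052), (0.234, 0.051), (0.238, 0.041), (0.242, 0.026), (0.246, 0.026), (0.25, 0.026), (0.254, 0.027), (0.258, 0.026), (0.262, 0.026), (0.266, 0.026), (0.27, 0.026), (0.274, 0.026), (0.278, 0.026), (0.282, 0.026), (0.286, 0.027), (0.29, 0.027), (0.302, 0.076), (0.306, 0.077), (0.31, 0.089), (0.314, 0.09), (0.318, 0.09), (0.322, 0.091), (0.326, 0.091), (0.33, 0.091), (0.334, 0.091), (0.338, 0.091), (0.342, 0.091), (0.346, 0.091), (0.35, 0.091), (0.354, 0.09), (0.358, 0.091)]
```

Press pose: yaw 59.3°, origin ≈(0.667, 0.1155). The drawer is about 64 mm out and the lid at q≈0.76. The drawer goes first, with shut fingers tilted about 20° away from the lid.

Emit:
jog_arm(
  rows=[
    [0,[-14,-37,0],[0,0,0]],
    [0,[-14,-37,0],[0,0,-0.179]],
    [0,[-14,-38,0],[0,0,-0.179]],
    [0,[0,0,-20],[0,0,-0.178]],
    [0,[0,0,-30],[0.15,-0.089,0]],
    [0,[0,0,-30],[0.15,-0.089,0]],
    [0,[0,0,0],[0,0,0]],
  ],
  force=40,
)

```text
time: 0.98
tcp_pos: [0.5293, -0.1133, 0.148]
ee_rot: [0.306, 0.641, -0.068, 0.701]
ft_force: [-0.2, -1.0, 1.1]
width: 0.0003
```

Run:
```python
from h import *
for n in ["scene","side"]:
    p,d=eyes.snapshot(n); cv2.imwrite(f"pics/{n}1.png",p[...,::-1])
s=manip.read_state();print(s["time"],s["tcp_pos"],s["ee_rot"],s["ft_force"],s["width"])
```

```text
1.075 [ 0.53270315 -0.11263106  0.15109907] [ 0.30319394  0.63952966 -0.06721794  0.70324747] [ 0.23278204  1.13257977 -0.16737344] -3.98880519999461e-05
```

View pics/scene1.png

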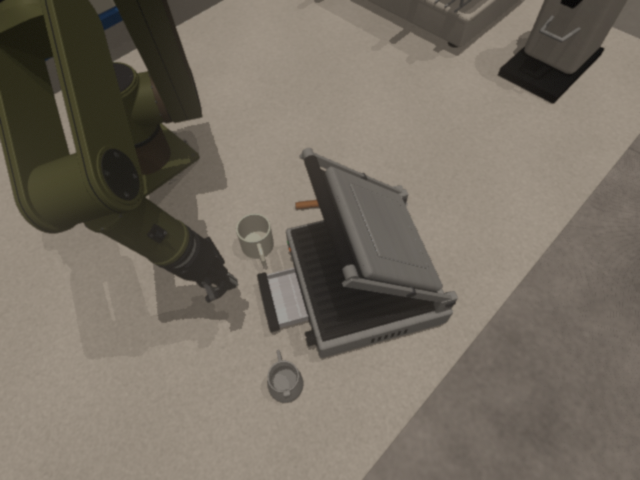

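View pics/side1.png

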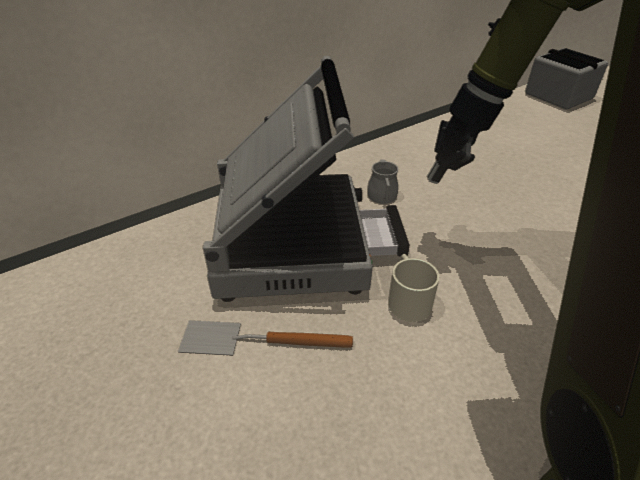

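The tool is clear at scene (230,285), in front of the drawer and leaning away from the lid. Next I'll descend and push along +x of the press.

Emit:
jog_arm(
  rows=[
    [0,[0,0,-30],[0,0,0]],
    [0,[0,0,-40],[0,0,0]],
    [0,[0,0,-35],[0,0,0]],
    [0,[0,0,-10],[0,0,0]],
    [0,[0,0,0],[0,0,0]],
    [0,[5,9,0],[0,0,0]],
    [0,[5,9,0],[0,0,0]],
    [0,[5,9,0],[0,0,0]],
    [0,[5,9,0],[0,0,0]],
    [0,[5,8,0],[0,0,0]],
    [0,[5,8,0],[0,0,0]],
    [0,[5,8,0],[0,0,0]],
    [0,[0,0,0],[0,0,0]],
  ],
)

```text
time: 2.7
tcp_pos: [0.568, -0.0509, 0.0361]
ee_rot: [0.303, 0.639, -0.066, 0.704]
ft_force: [0.1, 0.8, -0.7]
width: -0.0002
```

Run:
```python
from h import *
p,d=eyes.snapshot("side"); cv2.imwrite(f"pics/side2.png",p[...,::-1])
a=np.radians(59.3);ex=np.array([np.cos(a),np.sin(a)]);ey=np.array([-ex[1],ex[0]])
s=manip.read_state();t=s["tcp_pos"];print(s["time"],t,t[:2]@ex,t[:2]@ey+.515,s["ft_force"])
```

```text
2.75 [ 0.56780441 -0.05120389  0.03603439] 0.24586073617694512 0.0006303035310993854 [-0.45814023 -0.58384266  0.24206175]
```

View pics/side2.png

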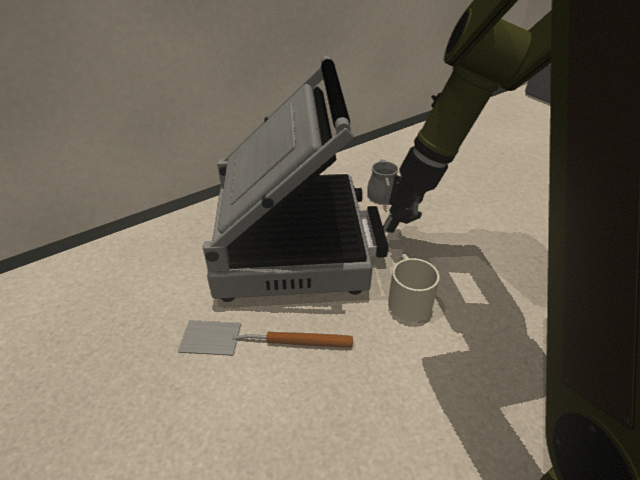

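The drawer is moving: its front is now at (378,230), with about 20 mm left.

Emit:
jog_arm(
  rows=[
    [0,[3,5,0],[0,0,0]],
    [0,[3,5,0],[0,0,0]],
    [0,[3,5,0],[0,0,0]],
    [0,[1,2,0],[0,0,0]],
    [0,[0,0,0],[0,0,0]],
  ],
)

```text
time: 3.38
tcp_pos: [0.5783, -0.0347, 0.0364]
ee_rot: [0.303, 0.639, -0.066, 0.704]
ft_force: [0.7, 0.0, 1.5]
width: -0.0004
```

Emit:
jog_arm(
  rows=[
    [0,[1,2,0],[0,0,0]],
    [0,[0,0,0],[0,0,0]],
  ],
)

```text
time: 3.62
tcp_pos: [0.5793, -0.033, 0.0364]
ee_rot: [0.303, 0.639, -0.066, 0.704]
ft_force: [-0.1, -0.2, -0.5]
width: 0.0001
```

Emit:
jog_arm(
  rows=[
    [0,[1,2,0],[0,0,0]],
    [0,[0,0,0],[0,0,0]],
  ],
)

```text
time: 3.88
tcp_pos: [0.5804, -0.0311, 0.0364]
ee_rot: [0.303, 0.639, -0.066, 0.704]
ft_force: [0.6, -0.6, -0.2]
width: 0.0001
```

Emit:
jog_arm(
  rows=[
    [0,[1,2,0],[0,0,0]],
    [0,[0,0,0],[0,0,0]],
  ],
)

```text
time: 4.12
tcp_pos: [0.5808, -0.0305, 0.0364]
ee_rot: [0.302, 0.639, -0.067, 0.705]
ft_force: [-4.5, -8.0, 2.2]
width: 0.0
```

Emit:
jog_arm(
  rows=[
    [0,[1,2,0],[0,0,0]],
    [0,[0,0,0],[0,0,0]],
  ],
)

```text
time: 4.38
tcp_pos: [0.5809, -0.0303, 0.0363]
ee_rot: [0.3, 0.639, -0.067, 0.705]
ft_force: [-9.9, -15.9, 6.6]
width: -0.0002
```

Run:
```python
from h import *
a=np.radians(59.3);ex=np.array([np.cos(a),np.sin(a)]);ey=np.array([-ex[1],ex[0]])
for n in ["side","scene"]:
    p,d=eyes.snapshot(n); cv2.imwrite(f"pics/{n}3.png",cv2.resize((p[120:360,200:520] if n=="side" else p[180:420,180:500])[...,::-1],None,fx=2.4,fy=2.4))
    P=cloud(n,d);q=P[d>0];X=q[:,:2]@ex;Y=q[:,:2]@ey+.515;Z=q[:,2]
    for y0,y1 in ((.025,.06),(-.06,-.025)):
        m=(Y>y0)&(Y<y1)&(Z>.03)&(Z<.1)&(X>.25)&(X<.32)
        b=np.digitize(X[m],np.arange(.25,.32,.003))
        print(n,[(round(.2515+.003*(k-1),4),round(float(np.percentile(Z[m][b==k],70)),3)) for k in range(1,25) if (b==k).sum()>2])
s=manip.read_state();t=s["tcp_pos"];print(s["time"],t,t[:2]@ex,t[:2]@ey+.515,s["ft_force"])
```

```text
side [(0.2515, 0.086), (0.2545, 0.088), (0.2575, 0.095), (0.2605, 0.097), (0.2635, 0.09), (0.2785, 0.05), (0.2815, 0.052), (0.2845, 0.052), (0.2875, 0.052), (0.2905, 0.051), (0.2935, 0.052), (0.2995, 0.073), (0.3025, 0.076), (0.3055, 0.078), (0.3085, 0.087), (0.3115, 0.089), (0.3145, 0.09), (0.3175, 0.09), (0.3205, 0.09)]
side [(0.2605, 0.098), (0.2635, 0.09), (0.2785, 0.05), (0.2815, 0.052), (0.2845, 0.052), (0.2875, 0.051), (0.2905, 0.052), (0.2935, 0.052), (0.2965, 0.053), (0.2995, 0.073), (0.3025, 0.076), (0.3055, 0.077), (0.3085, 0.087), (0.3115, 0.089), (0.3145, 0.089), (0.3175, 0.09), (0.3205, 0.09)]
scene [(0.2785, 0.05), (0.2815, 0.052), (0.2845, 0.053), (0.2875, 0.053), (0.2905, 0.054), (0.2935, 0.053), (0.2965, 0.053), (0.2995, 0.055), (0.3025, 0.076), (0.3055, 0.078), (0.3085, 0.079), (0.3115, 0.09), (0.3145, 0.091), (0.3175, 0.091), (0.3205, 0.091)]
scene [(0.2605, 0.097), (0.2635, 0.094), (0.2665, 0.088), (0.2785, 0.048), (0.2815, 0.052), (0.2845, 0.054), (0.2875, 0.053), (0.2905, 0.053), (0.2935, 0.053), (0.2965, 0.053), (0.2995, 0.057), (0.3025, 0.077), (0.3055, 0.078), (0.3085, 0.079), (0.3115, 0.089), (0.3145, 0.091), (0.3175, 0.091), (0.3205, 0.092)]
4.475 [ 0.58091112 -0.03035776  0.03625935] 0.27047686946874755 3.311586017074042e-06 [ -9.18208285 -15.04735183   7.04860758]
```

View pics/side3.png

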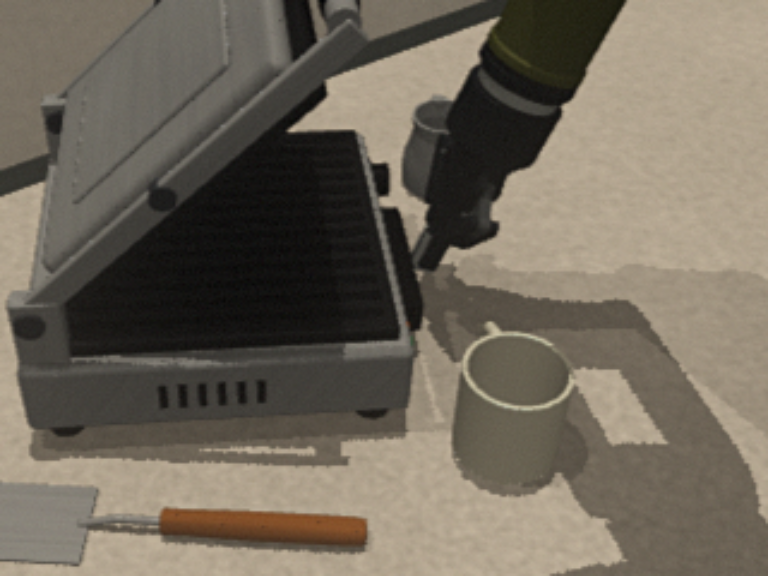

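View pics/scene3.png

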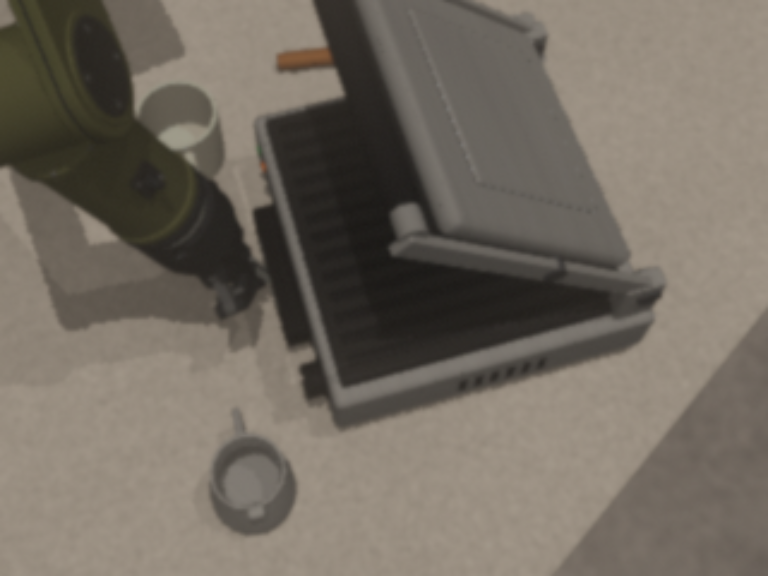

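Drawer home: about 18 N against its stop, and the front's back edge meets the housing in both views. Next I'll back off, rise, straighten up, and go over the bar.

Emit:
jog_arm(
  rows=[
    [0,[-10,-17,0],[0,0,0]],
    [0,[-11,-18,0],[0,0,0]],
    [0,[-10,-17,20],[0,0,0]],
    [0,[0,0,50],[0,0,0]],
    [0,[0,0,50],[0,0,0]],
    [0,[0,0,50],[0,0,0]],
    [0,[0,0,50],[0,0,0]],
    [0,[0,0,50],[0,0,0]],
    [0,[0,0,50],[0,0,0]],
    [0,[0,0,30],[-0.15,0.089,0]],
    [0,[0,0,0],[-0.15,0.089,0]],
    [0,[0,0,0],[0,0,0]],
    [0,[0,0,0],[0,0,0]],
  ],
)

```text
time: 6.1
tcp_pos: [0.5503, -0.0786, 0.3853]
ee_rot: [0.188, 0.683, -0.186, 0.681]
ft_force: [0.5, 0.0, -0.6]
width: 0.0001
```

Emit:
jog_arm(
  rows=[
    [0,[19,32,0],[0,0,0]],
    [0,[19,32,0],[0,0,0]],
    [0,[19,32,0],[0,0,0]],
    [0,[20,31,0],[0,0,0]],
    [0,[0,0,0],[0,0,0]],
  ],
)

```text
time: 6.72
tcp_pos: [0.6282, 0.0483, 0.3846]
ee_rot: [0.188, 0.683, -0.187, 0.681]
ft_force: [0.6, 0.5, 0.3]
width: 0.0003
```

Run:
```python
from h import *
a=np.radians(59.3);ex=np.array([np.cos(a),np.sin(a)]);ey=np.array([-ex[1],ex[0]])
for n in ["side","scene"]:
    p,d=eyes.snapshot(n); cv2.imwrite(f"pics/{n}4.png",p[...,::-1])
s=manip.read_state();t=s["tcp_pos"];print(s["time"],t,t[:2]@ex,t[:2]@ey+.515,s["ft_force"])
```

```text
6.825 [0.62726068 0.04645237 0.3853134 ] 0.3601856697569808 -0.0006355893555297643 [-0.00881188 -0.59372893  0.14504073]
```

View pics/side4.png

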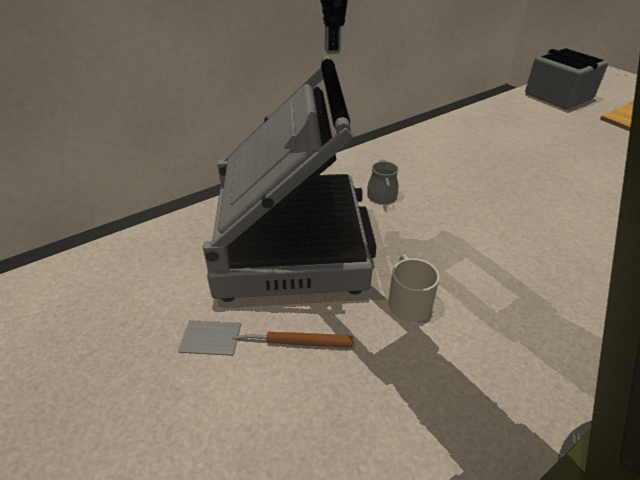

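View pics/scene4.png

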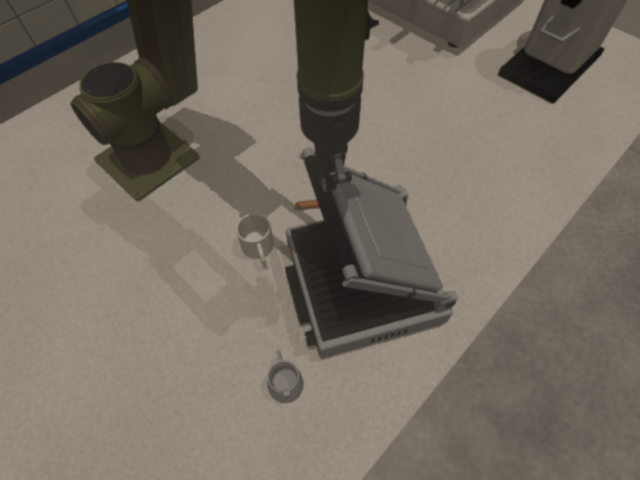

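```bash
python3 -c "
import numpy as np
q=np.array([.757,.70,.65,.6,.55,.5,.45,.4,.35,.3,.25,.2,.15,.1,.06,.03,0])
X=565-(295*np.cos(q)-12*np.sin(q));z=127+295*np.sin(q)+12*np.cos(q)
for a,b,c,d in zip(q[1:],X[1:],np.diff(X),np.diff(z)):print(a,round(b,1),np.round([c*.5105,c*.8599,d],1))
print(z)"
```

```text
0.7 347.1 [ -6.  -10.1 -12.1]
0.65 337.4 [ -4.9  -8.3 -11.1]
0.6 328.3 [ -4.7  -7.8 -11.6]
0.55 319.8 [ -4.4  -7.3 -12.1]
0.5 311.9 [ -4.   -6.8 -12.5]
0.45 304.6 [ -3.7  -6.3 -12.8]
0.4 298.0 [ -3.4  -5.7 -13.2]
0.35 292.0 [ -3.   -5.1 -13.5]
0.3 286.7 [ -2.7  -4.5 -13.8]
0.25 282.1 [ -2.3  -3.9 -14. ]
0.2 278.3 [ -2.   -3.3 -14.2]
0.15 275.1 [ -1.6  -2.7 -14.4]
0.1 272.7 [ -1.2  -2.1 -14.6]
0.06 271.3 [ -0.7  -1.2 -11.7]
0.03 270.5 [-0.4 -0.7 -8.8]
0.0 270.0 [-0.3 -0.4 -8.8]
[338.31222698 326.22232398 315.08299527 303.47355703 291.4230268
 278.96152463 266.12019779 252.93114291 239.42732575 225.64249883
 211.61111704 197.36825152 182.94950201 168.39090789 156.66778839
 147.84327296 139.        ]
```

Approach to 2 mm above the bar first, then the first part of the arc.

Emit:
jog_arm(
  rows=[
    [0,[0,0,-30],[0,0,0]],
    [0,[0,0,-13],[0,0,0]],
    [0,[0,0,0],[0,0,0]],
    [0,[-5,-8,-14],[0,0,0]],
    [0,[-5,-8,-12],[0,0,0]],
    [0,[-5,-8,-12],[0,0,0]],
    [0,[0,0,0],[0,0,0]],
  ],
)

```text
time: 7.7
tcp_pos: [0.6129, 0.0218, 0.3074]
ee_rot: [0.187, 0.681, -0.188, 0.683]
ft_force: [-0.4, -0.1, 0.6]
width: 0.0002
```

```bash
cat > look.py <<'E'
import sys
from h import *
a=np.radians(59.3);ex=np.array([np.cos(a),np.sin(a)]);ey=np.array([-ex[1],ex[0]])
for n in ["side"]+sys.argv[2:]:
    p,d=eyes.snapshot(n); cv2.imwrite(f"pics/{n}{sys.argv[1]}.png",p[...,::-1])
    P=cloud(n,d);q=P[d>0];X=q[:,:2]@ex;Y=q[:,:2]@ey+.515;Z=q[:,2]
    for y0,y1 in ((.04,.09),(-.09,-.04)):
        m=(Y>y0)&(Y<y1)&(Z>.1)&(Z<.35)&(X>.25)&(X<.36)
        b=np.digitize(X[m],np.arange(.25,.36,.004))
        print(n,[(round(.252+.004*(k-1),4),round(float(np.percentile(Z[m][b==k],70)),3)) for k in range(1,29) if (b==k).sum()>2])
s=manip.read_state();t=s["tcp_pos"];print(s["time"],t,t[:2]@ex,t[:2]@ey+.515,s["ft_force"])
E
python3 look.py 5
```

```text
side [(0.32, 0.302), (0.324, 0.304), (0.328, 0.306), (0.332, 0.307), (0.336, 0.306), (0.34, 0.303), (0.344, 0.297), (0.348, 0.252), (0.352, 0.256), (0.356, 0.257), (0.36, 0.256)]
side [(0.332, 0.307), (0.336, 0.305), (0.34, 0.303), (0.344, 0.299), (0.348, 0.251), (0.352, 0.257), (0.356, 0.257), (0.36, 0.256)]
7.75 [0.61325383 0.02248816 0.30731895] 0.33242890060577324 -0.0008265300496453909 [-1.06703114 -3.09907668  4.02743785]
```

View pics/side5.png

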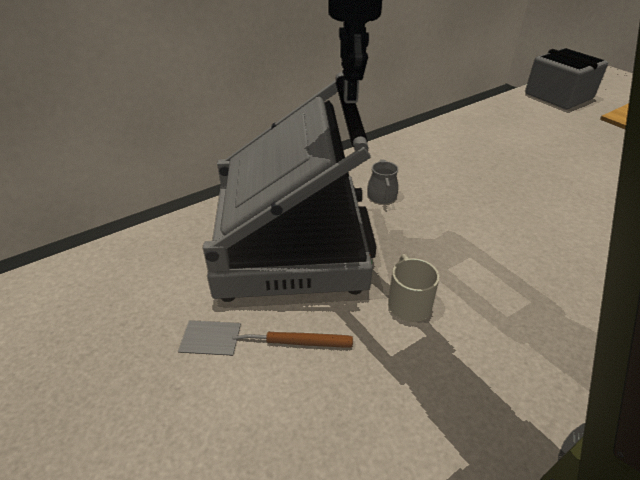

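The lid is following (bar top z 0.307, tip centred on it). I'll continue along the arc.

Emit:
jog_arm(
  rows=[
    [0,[-5,-8,-13],[0,0,0]],
    [0,[-4,-7,-13],[0,0,0]],
    [0,[-4,-7,-13],[0,0,0]],
    [0,[-3,-6,-13],[0,0,0]],
    [0,[-3,-5,-13],[0,0,0]],
    [0,[-3,-5,-13],[0,0,0]],
    [0,[-3,-4,-13],[0,0,0]],
    [0,[0,0,0],[0,0,0]],
  ],
)

```text
time: 8.75
tcp_pos: [0.588, -0.0182, 0.2143]
ee_rot: [0.188, 0.682, -0.187, 0.682]
ft_force: [0.5, 0.3, -0.0]
width: -0.0002
```

```bash
python3 look.py 6
```

```text
side [(0.272, 0.301), (0.276, 0.301), (0.28, 0.308), (0.284, 0.307), (0.288, 0.306), (0.292, 0.293), (0.296, 0.297), (0.316, 0.174), (0.32, 0.175), (0.324, 0.175), (0.328, 0.191), (0.332, 0.193), (0.336, 0.193), (0.34, 0.193), (0.344, 0.191), (0.348, 0.19), (0.352, 0.189), (0.356, 0.188), (0.36, 0.187)]
side [(0.28, 0.213), (0.284, 0.213), (0.288, 0.212), (0.292, 0.21), (0.296, 0.205), (0.316, 0.174), (0.32, 0.175), (0.324, 0.174), (0.328, 0.191), (0.332, 0.193), (0.336, 0.193), (0.34, 0.193), (0.344, 0.191), (0.348, 0.19), (0.352, 0.189), (0.356, 0.188), (0.36, 0.188)]
8.8 [ 0.58832697 -0.01770078  0.21457728] 0.28514611760726655 8.870998229448812e-05 [ 1.0784119  -0.40810388 -0.42336004]
```

View pics/side6.png

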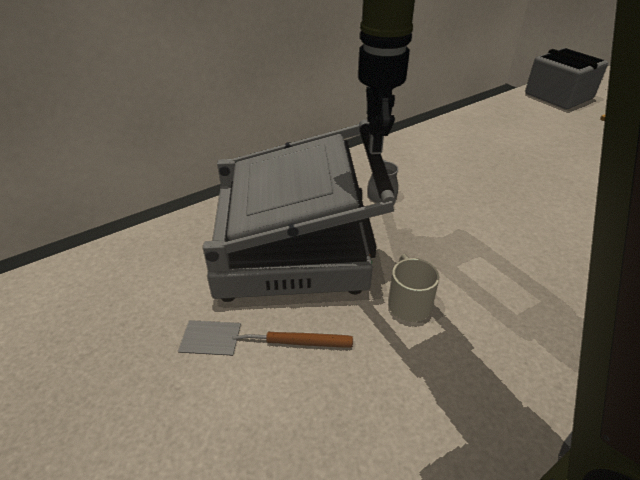

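Emit:
jog_arm(
  rows=[
    [0,[-2,-3,-13],[0,0,0]],
    [0,[-2,-3,-13],[0,0,0]],
    [0,[-1,-2,-13],[0,0,0]],
    [0,[-1,-2,-13],[0,0,0]],
    [0,[0,-1,-10],[0,0,0]],
    [0,[0,0,-6],[0,0,0]],
    [0,[0,0,0],[0,0,0]],
  ],
)

```text
time: 9.68
tcp_pos: [0.581, -0.0281, 0.1451]
ee_rot: [0.188, 0.683, -0.187, 0.681]
ft_force: [0.1, 0.2, -0.3]
width: -0.0003
```

Emit:
jog_arm(
  rows=[
    [0,[0,0,-4],[0,0,0]],
    [0,[0,0,0],[0,0,0]],
  ],
)

```text
time: 9.93
tcp_pos: [0.5816, -0.0284, 0.1419]
ee_rot: [0.187, 0.682, -0.187, 0.682]
ft_force: [0.6, 0.5, 0.2]
width: -0.0
```

Emit:
jog_arm(
  rows=[
    [0,[0,0,-3],[0,0,0]],
    [0,[0,0,0],[0,0,0]],
  ],
)

```text
time: 10.18
tcp_pos: [0.5817, -0.0287, 0.1392]
ee_rot: [0.187, 0.682, -0.187, 0.682]
ft_force: [-1.4, 0.5, 1.2]
width: 0.0
```

Emit:
jog_arm(
  rows=[
    [0,[0,0,-3],[0,0,0]],
    [0,[0,0,0],[0,0,0]],
  ],
)

```text
time: 10.42
tcp_pos: [0.5818, -0.0288, 0.1381]
ee_rot: [0.187, 0.682, -0.187, 0.682]
ft_force: [-4.6, 1.2, 13.5]
width: -0.0002
```

Emit:
jog_arm(
  rows=[
    [0,[0,0,-2],[0,0,0]],
    [0,[0,0,0],[0,0,0]],
  ],
)

```text
time: 10.68
tcp_pos: [0.5818, -0.0288, 0.1376]
ee_rot: [0.187, 0.681, -0.187, 0.682]
ft_force: [-7.7, 0.9, 22.0]
width: -0.0004
```

```bash
python3 look.py 7 scene
```

```text
side [(0.26, 0.222), (0.264, 0.225), (0.268, 0.23), (0.272, 0.23), (0.276, 0.229), (0.28, 0.21), (0.284, 0.225), (0.312, 0.109), (0.316, 0.127), (0.32, 0.13), (0.324, 0.132), (0.328, 0.132), (0.332, 0.132), (0.336, 0.132), (0.34, 0.132), (0.344, 0.132), (0.348, 0.132), (0.352, 0.134), (0.356, 0.136), (0.36, 0.136)]
side [(0.272, 0.137), (0.276, 0.136), (0.28, 0.132), (0.284, 0.222), (0.312, 0.109), (0.316, 0.127), (0.32, 0.13), (0.324, 0.132), (0.328, 0.132), (0.332, 0.132), (0.336, 0.132), (0.34, 0.132), (0.344, 0.132), (0.348, 0.132), (0.352, 0.134), (0.356, 0.136), (0.36, 0.136)]
scene [(0.312, 0.11), (0.316, 0.113), (0.32, 0.131), (0.324, 0.132), (0.328, 0.133), (0.332, 0.133), (0.336, 0.133), (0.34, 0.133), (0.344, 0.133), (0.348, 0.133), (0.352, 0.134), (0.356, 0.137), (0.36, 0.137)]
scene [(0.26, 0.138), (0.264, 0.227), (0.268, 0.232), (0.272, 0.232), (0.276, 0.231), (0.28, 0.226), (0.284, 0.229), (0.312, 0.11), (0.316, 0.121), (0.32, 0.131), (0.324, 0.133), (0.328, 0.133), (0.332, 0.133), (0.336, 0.134), (0.34, 0.134), (0.344, 0.134), (0.348, 0.134), (0.352, 0.134), (0.356, 0.137), (0.36, 0.137)]
10.775 [ 0.58182932 -0.02878689  0.13757902] 0.27229636394027884 1.5797046450272134e-05 [-8.33554773  1.60777596 22.56116598]
```

View pics/side7.png

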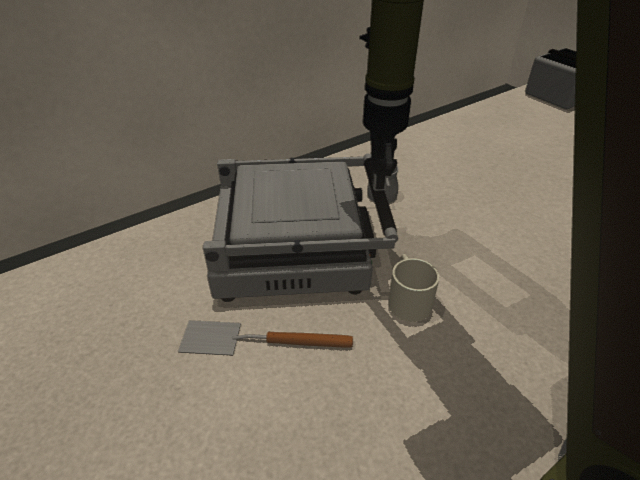

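The lid is shut: 22 N against the stop, lid top flat, bar top at 0.138. I'll raise the arm clear and check.

Emit:
jog_arm(
  rows=[
    [0,[0,0,15],[0,0,0]],
    [0,[0,0,40],[0,0,0]],
    [0,[0,0,45],[0,0,0]],
    [0,[0,0,45],[0,0,0]],
    [0,[-20,-10,45],[0,0,0]],
    [0,[-40,-10,20],[0,0,0]],
    [0,[-40,-10,0],[0,0,0]],
    [0,[0,0,0],[0,0,0]],
    [0,[0,0,0],[0,0,0]],
  ],
)

```text
time: 11.9
tcp_pos: [0.4827, -0.0591, 0.3445]
ee_rot: [0.187, 0.681, -0.187, 0.682]
ft_force: [-0.0, 0.5, -0.4]
width: 0.0002
```

```bash
python3 look.py 8 scene
python3 - <<'E'
from h import *
for n in ["side","scene"]:
    p,d=eyes.snapshot(n);P=cloud(n,d);q0=np.load(n+"0.npz");P0=cloud(n,q0["d"])
    for nm,c,r,h in (("mug",(.42,.022),.09,(.06,.085)),("jug",(.705,-.16),.07,(.05,.08))):
        o=[]
        for A,D in ((P0,q0["d"]),(P,d)):
            m=(D>0)&(np.hypot(A[...,0]-c[0],A[...,1]-c[1])<r)&(A[...,2]>h[0])&(A[...,2]<h[1]); o.append(np.round(A[m].mean(0),4))
        print(n,nm,o)
    o=[]
    for im in (q0["p"],p):
        hsv=cv2.cvtColor(im,cv2.COLOR_RGB2HSV);m=cv2.inRange(hsv,(3,130,60),(15,255,255));m[:180]=0; mm=cv2.moments(m,True);o.append((mm["m10"]/mm["m00"],mm["m01"]/mm["m00"],mm["m00"]))
    print(n,"spatula px",np.round(o,1).tolist())
    X=.5105*P[...,0]+.8599*P[...,1];Y=-.8599*P[...,0]+.5105*P[...,1]+.515;Z=P[...,2]
    m=(d>0)&(abs(Y)<.1)&(Z>.1)&(Z<.15)&(X>.25)&(X<.285);print("bar",np.median(X[m]) if m.any() else None,np.percentile(Z[m],[50,95]) if m.any() else None)
    m=(d>0)&(abs(Y)<.055)&(Z>.025)&(Z<.049)&(X>.25)&(X<.29);print("drawer face X",np.percentile(X[m],[5,50]) if m.sum()>5 else None)
E
```

```text
side [(0.26, 0.134), (0.264, 0.137), (0.268, 0.138), (0.272, 0.138), (0.276, 0.137), (0.28, 0.133), (0.312, 0.11), (0.316, 0.127), (0.32, 0.131), (0.324, 0.132), (0.328, 0.133), (0.332, 0.132), (0.336, 0.133), (0.34, 0.133), (0.344, 0.133), (0.348, 0.133), (0.352, 0.135), (0.356, 0.136), (0.36, 0.136)]
side [(0.26, 0.134), (0.264, 0.137), (0.268, 0.139), (0.272, 0.138), (0.276, 0.137), (0.28, 0.133), (0.312, 0.11), (0.316, 0.128), (0.32, 0.131), (0.324, 0.133), (0.328, 0.133), (0.332, 0.132), (0.336, 0.132), (0.34, 0.132), (0.344, 0.133), (0.348, 0.133), (0.352, 0.134), (0.356, 0.137), (0.36, 0.136)]
scene [(0.26, 0.134), (0.264, 0.138), (0.268, 0.139), (0.272, 0.14), (0.276, 0.138), (0.28, 0.135), (0.284, 0.129), (0.312, 0.111), (0.316, 0.12), (0.32, 0.132), (0.324, 0.133), (0.328, 0.134), (0.332, 0.134), (0.336, 0.134), (0.34, 0.134), (0.344, 0.134), (0.348, 0.134), (0.352, 0.134), (0.356, 0.138), (0.36, 0.138)]
scene [(0.26, 0.133), (0.264, 0.137), (0.268, 0.139), (0.272, 0.14), (0.276, 0.139), (0.28, 0.136), (0.284, 0.131), (0.312, 0.112), (0.316, 0.123), (0.32, 0.132), (0.324, 0
[... 165 characters left out ...]
9 -0.05899759  0.34398049] 0.19590033226872405 0.06950770817624036 [ 0.01309816 -0.50191594  0.28435355]
side mug [array([0.4294, 0.0311, 0.071 ]), array([0.4297, 0.0308, 0.071 ])]
side jug [array([ 0.701 , -0.1582,  0.0632]), array([ 0.6981, -0.1645,  0.0638])]
side spatula px [[310.3, 338.9, 953.0], [310.4, 338.7, 932.0]]
bar 0.27341947288553486 [0.13593426 0.13865172]
drawer face X [0.27697569 0.27839507]
scene mug [array([0.4335, 0.0214, 0.0719]), array([0.433 , 0.0211, 0.0718])]
scene jug [array([ 0.703 , -0.1591,  0.0682]), array([ 0.7029, -0.1589,  0.0682])]
scene spatula px [[310.7, 204.2, 77.0], [321.7, 202.4, 217.0]]
bar 0.2704808521734105 [0.13702231 0.14019816]
drawer face X None
```

View pics/side8.png

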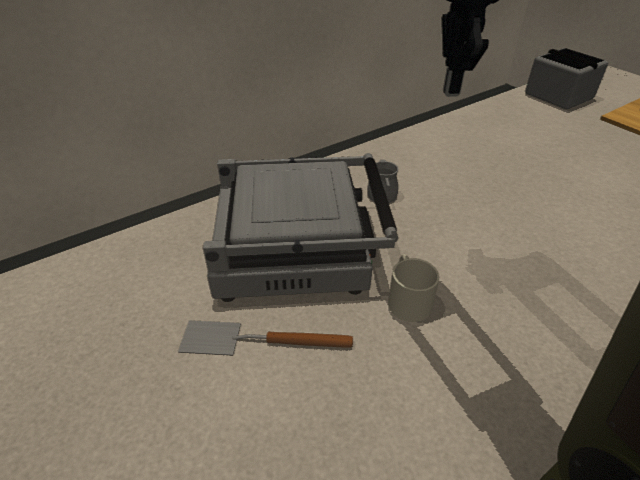

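View pics/scene8.png

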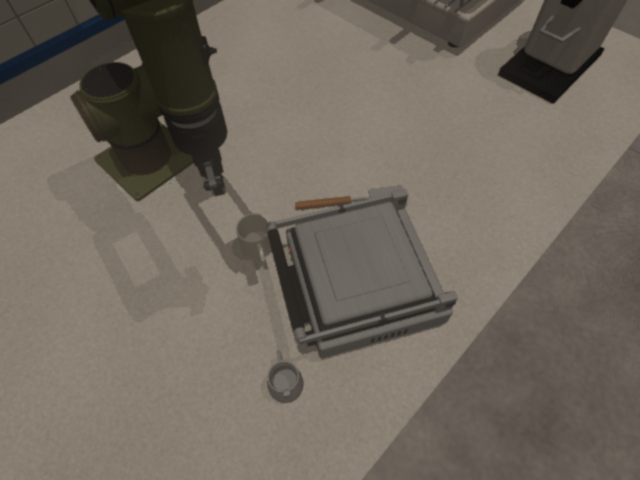

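The lid lies flat (bar at (380,195) in the side view), the drawer is home, the bystanders haven't moved and the arm is clear.

```bash
python3 -c "
from bench import manip
print(manip.finish_job())"
```

```text
the job is handed in; nothing more can be done
None
```

The grease drawer is fully home and the lid is shut; I handed the job in at about 12 s of the 54 s allowed. The hand-in gave no verdict.

- **Drawer:** I pushed it about 64 mm with the shut fingertips until it met its stop at about 18 N. Its front face last measured 0.278 m along the press's x direction, where I expected 0.278 m for fully home. Only the side camera gave this final reading; the lid bar hid the drawer from the scene camera.
- **Lid:** I followed the bar's arc down from above at roughly 0.4 rad/s to a 22 N stop, without gripping it. After I let go, the top of the bar measured 0.138–0.140 m, against a nominal 0.139 m when shut.
- **Mug, jug and spatula:** The mug and spatula looked unmoved. The jug's centre shifted 7 mm in the side view but did not move in the scene view. In the side view the bar now partly hides it, so I think that is an occlusion effect. The scene view's spatula count also changed, because more of the handle came into sight once the lid was down.
- **Robot:** It finished clear of everything, with no contact force reading beyond noise.

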